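# Sort the reagents and the dish into their storage trays after an assay

## Task

The assay is finished, so sort the five things left out in the middle of the bench into their storage trays: stand each of the two bottles in the bay of the grey bottle caddy that is made for its size, each of the two amber vials upright in an empty cell of its own in the black vial box, and lay the culture dish flat in the round dark steel dish tray. Set each thing down rather than dropping it, leave the vial that is already stored standing in its cell, and do not knock over the glass beaker.

Things in the scene. Friction and masses are not known exactly. Their poses are not given: they have to be found in the camera images.
- bottle_caddy: grey plastic open caddy, 90 (x) x 178 (y) x 34 mm high, floor 4 mm, walls 4 mm thick; fixed. Origin: centre of its underside, z up. Large bay 82 x 82 mm centred at (x 0, y -44 mm) for the large bottle; small bay 82 (x) x 56 (y) mm centred at (0, +57 mm) for the small bottle, too narrow for the large one; between them an empty 24 mm pen slot (y +13 mm).
- vial_box: black plastic open box, 36 (x) x 142 (y) x 19 mm high, floor 3 mm, walls 2 mm thick; fixed. Origin: centre of its underside, z up. Four cells in a row along y, each 32 x 33 mm, centred at x 0 and y -52.5, -17.5, +17.5 and +52.5 mm; the one at +17.5 mm holds the stored vial, the other three are empty.
- dish_tray: round shallow tray of dark steel, 100 mm across, rim 5 mm high above the bench, 90 mm across inside, floor 2 mm thick; fixed to the bench. Origin: centre of its underside, z up.
- large_bottle: the larger white reagent bottle in the middle of the bench (not of the group at the back right, beside the centrifuge), round, 64 mm in diameter and 150 mm tall, 0.4 kg; screw cap 36 mm in diameter from 129 mm up to the top, with a shoulder below it. Stands upright and loose. Origin: centre of its underside, z up.
- small_bottle: the smaller white reagent bottle in the middle of the bench (not of the group at the back right, beside the centrifuge), round, 38 mm in diameter and 70 mm tall; straight body up to 46 mm, then a shoulder, screw cap 21 mm in diameter from 60 mm up, about 0.12 kg. Stands upright and loose. Origin: centre of its underside, z up.
- vial_a: amber glass vial with a beige cap, 15 mm in diameter, 44 mm tall, about 12 g, standing loose on the bench; the same as vial_b. Origin: centre of its underside, z up.
- vial_b: amber glass vial with a beige cap, 15 mm in diameter, 44 mm tall, about 12 g, standing loose on the bench; the same as vial_a. Origin: centre of its underside, z up.
- dish: flat round culture dish with its lid on, 64 mm in diameter, 13 mm high, about 22 g, lying on the bench; lift it by the rim. Origin: centre of its underside, z up.
- stored_vial: amber vial with a white cap, 15 mm in diameter, 44 mm tall, already standing in the vial box cell at y +17.5 mm; it stays there. Origin: centre of its underside, z up.
- glass_beaker: empty glass beaker, 69 mm in diameter, 84 mm tall, a bystander standing loose behind the work. Origin: centre of its underside, z up.

How it is judged (in metres and radians):
At the end, for the whole second after the job is handed in: Each bottle stands in its own bay, vial_a and vial_b each in an empty cell, the stored vial in its cell, the dish in its tray: every base within 4 mm of that floor, inside the walls, upright or flat within 0.12 rad, at rest; the beaker stands (x of large_bottle in the frame of bottle_caddy between -0.014 and 0.014 m and y of large_bottle in the frame of bottle_caddy between -0.058 and -0.03 m and z of large_bottle in the frame of bottle_caddy between 0 and 0.008 m and angle between each of large_bottle, small_bottle, vial_a, vial_b, dish, stored_vial's own z axis and vertical below 0.12 rad and linear speed of each of large_bottle, small_bottle, vial_a, vial_b, dish, stored_vial below 0.02 m/s and x of small_bottle in the frame of bottle_caddy between -0.026 and 0.026 m and y of small_bottle in the frame of bottle_caddy between 0.043 and 0.071 m and z of small_bottle in the frame of bottle_caddy between 0 and 0.008 m and ((x of vial_a in the frame of vial_box between -0.013 and 0.013 m and y of vial_a in the frame of vial_box between -0.0655 and -0.0395 m and z of vial_a in the frame of vial_box between -0.001 and 0.007 m) or (x of vial_a in the frame of vial_box between -0.013 and 0.013 m and y of vial_a in the frame of vial_box between -0.0305 and -0.0045 m and z of vial_a in the frame of vial_box between -0.001 and 0.007 m) or (x of vial_a in the frame of vial_box between -0.013 and 0.013 m and y of vial_a in the frame of vial_box between 0.0395 and 0.0655 m and z of vial_a in the frame of vial_box between -0.001 and 0.007 m)) and ((x of vial_b in the frame of vial_box between -0.013 and 0.013 m and y of vial_b in the frame of vial_box between -0.0655 and -0.0395 m and z of vial_b in the frame of vial_box between -0.001 and 0.007 m) or (x of vial_b in the frame of vial_box between -0.013 and 0.013 m and y of vial_b in the frame of vial_box between -0.0305 and -0.0045 m and z of vial_b in the frame of vial_box between -0.001 and 0.007 m) or (x of vial_b in the frame of vial_box between -0.013 and 0.013 m and y of vial_b in the frame of vial_box between 0.0395 and 0.0655 m and z of vial_b in the frame of vial_box between -0.001 and 0.007 m)) and x of dish in the frame of dish_tray between -0.015 and 0.015 m and y of dish in the frame of dish_tray between -0.015 and 0.015 m and z of dish in the frame of dish_tray between -0.002 and 0.006 m and x of stored_vial in the frame of vial_box between -0.014 and 0.014 m and y of stored_vial in the frame of vial_box between 0.0035 and 0.0315 m and z of stored_vial in the frame of vial_box between -0.001 and 0.007 m and angle between glass_beaker's own z axis and vertical below 0.3 rad); the robot touches nothing.
It fails at once if one of the things is dropped (falls free of the fingers faster than 0.8 m/s, a drop of some 3 cm) ((linear speed of large_bottle above 0.8 m/s and contact force between large_bottle and the fingers below 0.02 N and contact force between large_bottle and anything else below 0.02 N) or (linear speed of small_bottle above 0.8 m/s and contact force between small_bottle and the fingers below 0.02 N and contact force between small_bottle and anything else below 0.02 N) or (linear speed of vial_a above 0.8 m/s and contact force between vial_a and the fingers below 0.02 N and contact force between vial_a and anything else below 0.02 N) or (linear speed of vial_b above 0.8 m/s and contact force between vial_b and the fingers below 0.02 N and contact force between vial_b and anything else below 0.02 N) or (linear speed of dish above 0.8 m/s and contact force between dish and the fingers below 0.02 N and contact force between dish and anything else below 0.02 N)).
It fails at once if the stored vial is tipped or lifted out of its cell (angle between stored_vial's own z axis and vertical above 0.5 rad or distance of stored_vial from where it was at the start of the episode above 0.03 m).
It fails at once if the beaker is knocked over (angle between glass_beaker's own z axis and vertical above 0.5 rad).
It also fails if it takes over 134 s, if anything falls off the work surface, if the arm or the gripper's body presses on something with over 40 N, if the wrist force passes 120 N, or if a joint passes its speed limit or range.

## Robot

A 6-joint arm with a two-finger parallel gripper is mounted at the origin on a cart in front of the work surface, level with it; the furniture and walls round the work are solid. World frame = base frame: x ahead of the robot, y to its left, z up, the work surface at z = 0. Lengths are in mm, angles in rad, forces in N, time in s.
With the tool pointing down it reaches from about 350 to 875 mm from the base axis. Payload 15.5 kg.
Tool frame: the origin (TCP) lies at the very end of the fingers, on their centre line; the grasp point (between the pads) lies behind it (bot.grip_point_offset is the z of the grasp point in the tool frame, in mm); z points along the fingers, y is the line along which they close (so a half turn about z gives the same grasp; the last joint's range is limited). The gripper opens to 85 mm and grips with 20 to 120 N. Pads are 22 mm wide; open, the fingers measure 114 mm over their backs; the gripper's body (76 mm by 85 mm) begins 54 mm behind the grasp point. The pads swing forward as they close: fully open they stand 13 mm farther back than shut.
Start: joints at [1.067, 0.494, 1.345, -0, 1.302, -0.096], TCP at [247.865, 573.75, 231.277] pointing down, gripper open.
Joint ranges: [-2.91, 2.91], [-0.82, 2.16], [0.22, 2.67], [-1.22, 4.37], [0.12, 2.79], [-3.08, 3.08]. Speed limits (rad/s): [1.89, 1.89, 2.57, 3.01, 3.01, 3.01].

## Interface

Orientations are given as a unit quaternion [x, y, z, w].
In Python, from plant import bot, eyes, close_job gives the robot as it stands.
- The arm moves only by the tool send_rows, never from a script. Its argument "targets" is one flat list of numbers, 4 for each row, row after row: the shift along the tool's x, y, z in mm, then the turn about the tool's z in units of 10 degrees (1.0 is 10 degrees). In form: [dx, dy, dz, spin, dx, dy, dz, spin, ...]. A call has 1 to 8 rows; each row is the pose to reach, as a shift and turn from the pose commanded when the call began, along the tool's axes at that moment; what a row does not reach only later rows make up. A row lasts 1/8 s, in which the tool goes at most 62.5 mm and 10.7 degrees, less where a joint would pass 70% of its speed; a pose out of reach is approached as far as the arm can. A call with a gripper value outside its range is refused whole. "fingers" is the opening, from 0 (shut) to 1 (fully open), set as the call begins (left out, the last holds). The fingers move at their own pace and stop on an object; the grip force is fixed at half the most. Time passes only in rows, so rows that repeat a pose let the fingers close. It gives the time, the measured TCP pose, the force, the opening and the grip force at its end, in the units of the state.
- bot.get_state(): the state, without advancing time (a new reading comes with each control period).
- eyes.capture(name): name is "scene" or "top"; returns a dict with "image" (384x512x3 uint8, red, green, blue), "K" (3x3 intrinsics, pixels), "world_from_camera" (4x4, takes a point from camera to world coordinates). Camera axes: x right, y down, z forward; pixel columns grow to the right and rows downward; lengths in mm; the calibration is good to about 2 mm. A picture is of the moment at which its call begins. There is no depth.
- close_job(): hands the job in; it is judged then, once.
The state is a dict: "clock": time; "joints": joint angles; "qvel": joint speeds; "tau": joint torques, N m; "tool_pos": TCP position; "eef_rot": TCP orientation; "contact_force": force on the tool from outside, world axes, zero at the start; "moment": the same for the moment, N m; "grip_width": finger opening in mm; "grip_force": force on a finger pad.
Only numpy, scipy, OpenCV 4.12 (cv2) and the standard library are available. Lean on these libraries where they do the work, as an engineer would, in place of code of your own. Each camera call takes 0.05 s, during which the arm holds its last target. There are 200 camera calls.

## Working session

There is one attempt and no reset: what is moved stays moved. The work goes in short steps, Python scripts to look and compute and a tool call to move; the robot and the scene stay as the last step left them, time stands still between calls to the robot, and variables do not carry over. Pictures are saved under pics/ and viewed, at most 17 in all, crops included, and the job is handed in when it is done.

Besides the shell and the picture viewer there is one more tool, called after "Call:" as name(argument=value, ...), one argument or row to a line, values as JSON. send_rows: Moves the arm, as the interface text tells. Its arguments: {"type":"object","properties":{"targets":{"type":"array"},"fingers":{"type":"number"}},"required":["targets"]}

```bash
ls; mkdir -p pics; python3 - <<'E'
from plant import bot,eyes
import cv2,numpy as np
print(bot.get_state(), bot.grip_point_offset)
for n in("scene","top"):
    c=eyes.capture(n); cv2.imwrite(f"pics/{n}0.png",cv2.resize(c["image"][:,:,::-1],(800,600),interpolation=cv2.INTER_CUBIC)); print(n,c["K"].round(1).tolist(),c["world_from_camera"].round(4).tolist())
E
```

```text
pics
{'clock': 0.0, 'joints': array([ 1.06748793e+00,  4.94217989e-01,  1.34615575e+00, -3.40574618e-05,
        1.30248402e+00, -9.54915203e-02]), 'qvel': array([-2.56642372e-05,  1.00078373e-04,  1.35946220e-05,  5.31131306e-04,
       -3.01363506e-04,  4.18499297e-04]), 'tau': array([-3.00667882e-03, -8.82167459e+01, -3.83862770e+01, -2.99296153e-04,
        1.02926645e-02, -9.77453988e-05]), 'tool_pos': array([247.70194052, 573.41641101, 230.6702668 ]), 'eef_rot': array([ 2.02493862e-01,  9.79283328e-01, -6.09257196e-04, -1.70883955e-04]), 'contact_force': array([-0.65274298, -0.00310563,  0.1724198 ]), 'moment': array([ 0.0315186 , -0.02430998,  0.02130379]), 'grip_force': 0.0, 'grip_width': 85.47441423943738} -18.700000000000003
scene [[411.6, 0.0, 260.1], [0.0, 411.6, 198.0], [0.0, 0.0, 1.0]] [[0.8139, -0.3081, 0.4925, 58.6356], [-0.5808, -0.45, 0.6784, -749.8453], [0.0126, -0.8382, -0.5452, 653.9145], [0.0, 0.0, 0.0, 1.0]]
top [[409.9, 0.0, 253.1], [0.0, 409.9, 190.2], [0.0, 0.0, 1.0]] [[0.0132, -0.9961, 0.0877, 490.3638], [-0.9999, -0.0139, -0.0072, 4.3337], [0.0084, -0.0876, -0.9961, 1229.4312], [0.0, 0.0, 0.0, 1.0]]
```

View pics/scene0.png

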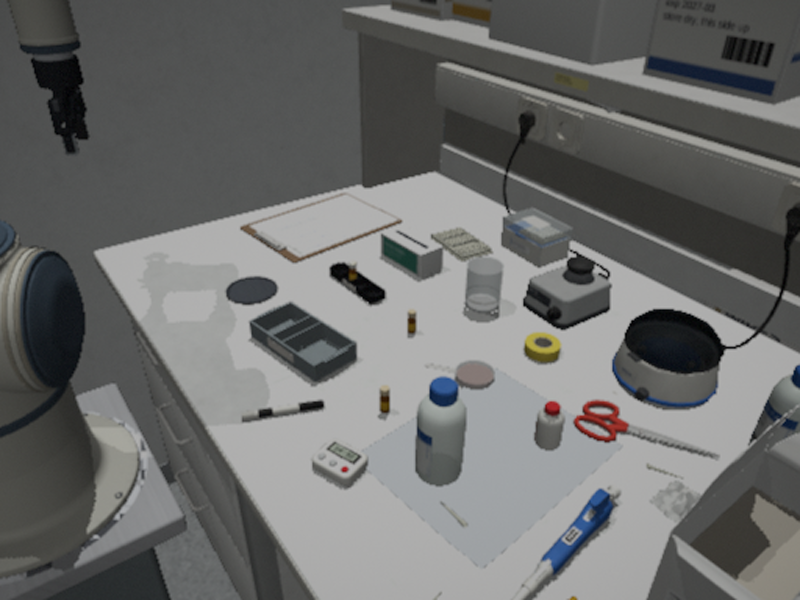

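View pics/top0.png

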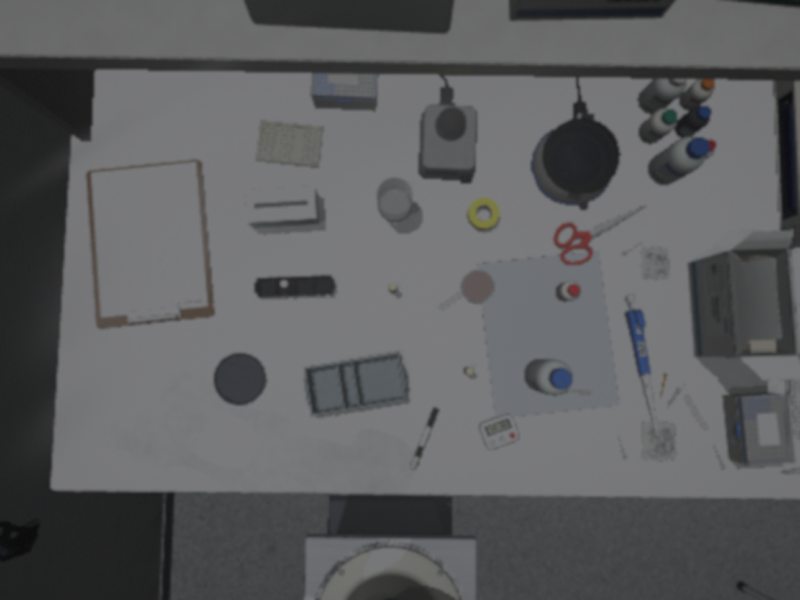

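The scene view (800-px scale) shows the caddy at about (303,340), the vial box at (357,282), the tray at (252,290) and the vials at (411,322) and (385,400). The dish is at (475,374), the large bottle at (440,430) and the small one at (549,425).

In the top view the caddy is at (357,383), the box at (295,286), the tray at (240,378) and the vials at (393,288) and (470,371). The dish is at (478,287), and the bottle caps are at (561,379) and (570,290). I'll crop and triangulate next.

```bash
cat > h.py <<'E'
import numpy as np, cv2
from plant import bot,eyes
class Cam:
    def __init__(s,n):
        c=eyes.capture(n); s.im=c["image"][:,:,::-1].copy(); s.K=c["K"]; s.T=c["world_from_camera"]; s.W=np.linalg.inv(s.T)
        s.P=s.K@s.W[:3]
    def proj(s,X):
        X=np.atleast_2d(X); p=np.c_[X,np.ones(len(X))]@s.P.T; return p[:,:2]/p[:,2:]
    def bp(s,uv,z):
        r=s.T[:3,:3]@np.linalg.inv(s.K)@[*uv,1]; o=s.T[:3,3]; return o+r*(z-o[2])/r[2]
    def crop(s,x0,y0,w,h,f,name,polys=()):
        g=cv2.convertScaleAbs(s.im[y0:y0+h,x0:x0+w],alpha=1.0 if s.im.mean()>110 else 1.5)
        g=cv2.resize(g,None,fx=f,fy=f,interpolation=cv2.INTER_CUBIC)
        for P,col in polys:
            q=((s.proj(P)-[x0-.5,y0-.5])*f)
            cv2.polylines(g,[np.round(q*8).astype(np.int32)],True,col,1,cv2.LINE_AA,3)
        cv2.imwrite("pics/"+name,g)
def tri(a,ua,b,ub):
    X=cv2.triangulatePoints(a.P,b.P,np.array(ua,float),np.array(ub,float))[:,0]; X=X[:3]/X[3]
    return X, a.proj(X)[0]-ua, b.proj(X)[0]-ub
def circ(x,y,z,r):
    t=np.linspace(0,2*np.pi,49)[:-1]; return np.c_[x+r*np.cos(t),y+r*np.sin(t),0*t+z]
def rect(x,y,yaw,cx,cy,w,h,z):
    p=np.array([[cx-w/2,cy-h/2],[cx+w/2,cy-h/2],[cx+w/2,cy+h/2],[cx-w/2,cy+h/2]])
    c,s=np.cos(yaw),np.sin(yaw); p=p@np.array([[c,s],[-s,c]])+[x,y]; return np.c_[p,0*p[:,:1]+z]
E
python3 - <<'E'
from h import *
s,t=Cam("scene"),Cam("top")
f=1/1.5625
pk=dict(large_cap=((443,387),(561,379)),small_cap=((551,408),(570,290)),va=((411,314),(393,288)),vb=((385,390),(470,371)),dish=((475,372),(478,287)),stored=((352,267),(284,284)),tray=((252,290),(240,378)),beaker=((485,265),(397,190)))
for k,(a,b) in pk.items():
    X,e1,e2=tri(s,np.array(a)*f,t,np.array(b)*f); print(k,X.round(0),e1.round(1),e2.round(1))
t.crop(130,160,270,115,2.95,"topcrop.png")
s.crop(130,150,240,170,3.3,"scenecrop.png")
E
```

```text
large_cap [ 452. -285.  146.] [-0.5  0.1] [ 0.2 -0.3]
small_cap [ 612. -326.   61.] [-0.8  0.1] [ 0.4 -0.5]
va [613.   0.  38.] [-0.1  0. ] [ 0.1 -0.1]
vb [ 461. -144.   40.] [-0.3  0. ] [ 0.1 -0.2]
dish [ 620. -163.   13.] [-0.5  0.1] [ 0.2 -0.3]
stored [618. 204.  35.] [-0.1  0. ] [ 0.1 -0.1]
tray [441. 288.   1.] [-0.2 -0. ] [ 0.1 -0.2]
beaker [784.  -1.  83.] [ 1.6 -0.2] [-1.   1.3]
```

View pics/topcrop.png

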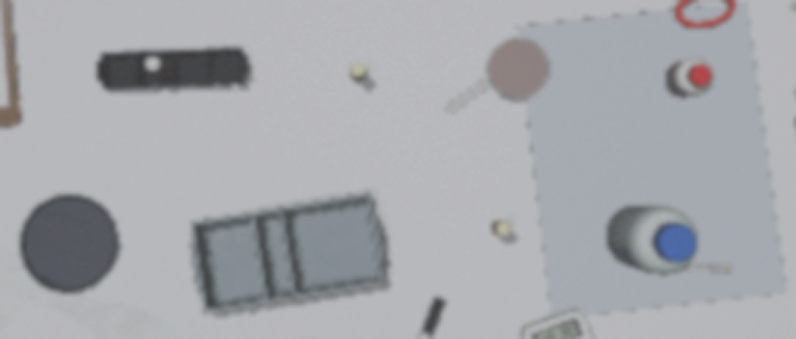

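View pics/scenecrop.png

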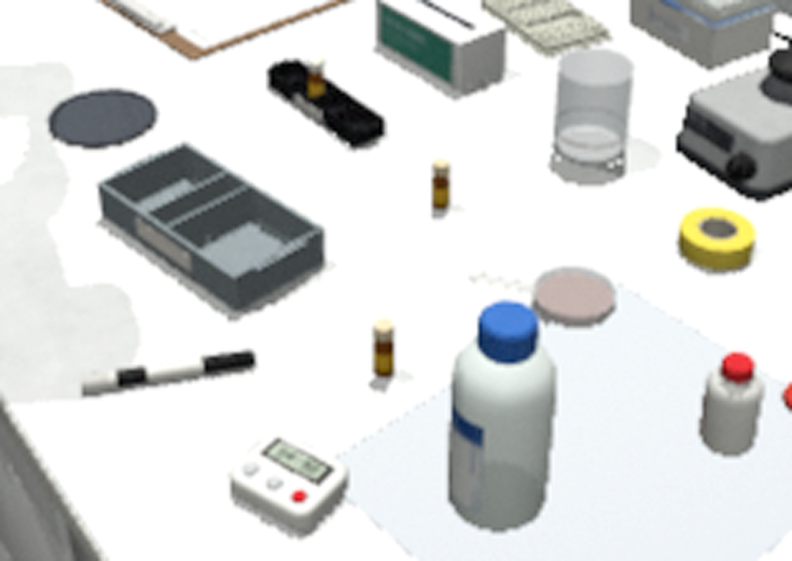

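The crops match the triangulated heights. The caddy's large bay is on the right (the −y side), with a yaw of about +0.16. I'll refine by colour segmentation and check with overlays.

```bash
python3 - <<'E'
from h import *
t,s=Cam("top"),Cam("scene")
hsv=cv2.cvtColor(t.im,cv2.COLOR_BGR2HSV).astype(int); g=t.im.astype(int)
H,S,V=hsv[...,0],hsv[...,1],hsv[...,2]
def blob(m,c,r,z,name):
    c=np.array([130+c[0]/2.95,160+c[1]/2.95]); yy,xx=np.mgrid[:384,:512]
    m=m&(np.hypot(xx-c[0],yy-c[1])<r); q=np.c_[xx[m],yy[m]].astype(float); u=q.mean(0)
    print(name,m.sum(),u.round(1),t.bp(u,z).round(1)); return q
blob((H>100)&(H<130)&(S>110),(676,242),12,150,"large")
blob(((H<8)|(H>172))&(S>100),(700,76),8,70,"small")
blob((g[...,2]-g[...,0]>8),(518,70),14,13,"dish")
blob((V<85),(70,243),24,5,"tray")
blob((S>25)&(V>100),(359,71),5,44,"va");blob((S>25)&(V>100),(501,229),5,44,"vb")
q=blob((V<70),(174,70),32,17,"box"); r=cv2.minAreaRect(q.astype(np.float32)); print(r, t.bp(r[0],18))
q=blob((V<105),(290,253),40,20,"caddy"); r=cv2.minAreaRect(q.astype(np.float32)); print(r,t.bp(r[0],20))
print(V[210:270:4,200:262:4])
E
```

```text
large 112 [358.6 241.4] [ 454.6 -282.   150. ]
small 34 [367.  185.3] [ 611.  -328.6   70. ]
dish 170 [304.6 182.7] [ 621.9 -158.2   13. ]
tray 859 [153. 242.] [439.9 289.7   5. ]
va 8 [250.9 183.9] [613.    2.3  44. ]
vb 11 [299.9 236.6] [ 462.4 -140.9   44. ]
box 562 [188.4 183.1] [615.5 187.7  17. ]
((188.02395629882812, 183.09902954101562), (11.950444221496582, 50.15989303588867), 87.70938873291016) [615.37518116 188.8119027   18.        ]
caddy 2159 [228.1 246.1] [431.6  66.3  20. ]
((228.2838134765625, 246.20269775390625), (33.7017936706543, 66.58158874511719), 80.53767395019531) [431.25771858  65.86072895  20.        ]
[[125 125 125 126 125 125 125 126 126 125 125 125 126 126 125 126]
 [125 125 125 125 125 125 125 126 125 126 126 125 126 126 125 126]
 [125 126 125 125 125 125 125 125 125 125 124 126 125 125 125 125]
 [125 125 125 125 125 125 125 125 125 125 125 125 125 125 124 125]
 [125 125 125 125 125 125 125 125 125 120 117 111  97  91 108 125]
 [125 124 125 122 120 110  97  92  81  71  67  74  86  92  82 123]
 [ 96  93  78  72  76  69  81  58  99  98  98  98  98  98  90 119]
 [ 70  95  96 100  84  74  99  58  99  99  97  97  98  99  88  96]
 [ 72 100  97  99  93  72  97  60  96  97  98  98  98  98  94  80]
 [ 63  99  98  99  91  58  98  70  91  97  97  97  98  98  92  78]
 [ 58  96  97  98  99  54  97  83  87  98  97  96  98  98  97  73]
 [ 49  96  98  98  98  58  94  86  72  97  96  91  90  80  79  82]
 [ 52  94  98  98  97  73  81  81  64  81  80  90  86  91  98 106]
 [ 58  75  75  81  81  92  87  92  93 105 120 122 124 125 124 125]
 [110  93 105 113 113 123 125 124 124 125 124 125 124 125 125 125]]
```

```bash
python3 - <<'E'
from h import *
t,s=Cam("top"),Cam("scene")
R,G,B,Y=(0,0,255),(0,255,0),(255,0,0),(0,255,255)
def ps():
    p=[]
    x,y,w=431.5,64,.16
    for cx,cy,a,b,z in((0,0,90,178,34),(0,0,90,178,0),(0,-44,82,82,34),(0,57,82,56,34)): p.append((rect(x,y,w,cx,cy,a,b,z),R))
    x,y,w=615.5,188,.035
    for cx,cy,a,b,z in((0,0,36,142,19),(0,0,36,142,0)): p.append((rect(x,y,w,cx,cy,a,b,z),Y))
    p.append((circ(616.5-.6,188+17.5,44,7.5),G))
    p+= [(circ(440,289.5,5,50),G),(circ(440,289.5,0,50),R)]
    p+= [(circ(454,-283,150,18),G),(circ(454,-283,0,32),R),(circ(611,-328,70,10.5),G),(circ(611,-328,0,19),R)]
    p+= [(circ(621,-160,13,32),G),(circ(621,-160,0,32),B)]
    for x,y in((613,1.5),(462,-142)): p+=[(circ(x,y,44,7.5),G),(circ(x,y,0,7.5),R)]
    p+=[(circ(784,0,84,34.5),G),(circ(784,0,0,34.5),R)]
    return p
t.crop(130,120,270,160,2.95,"topov.png",ps())
s.crop(130,150,240,170,3.3,"sceneov.png",ps())
E
```

```text
(no output)
```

View pics/topov.png

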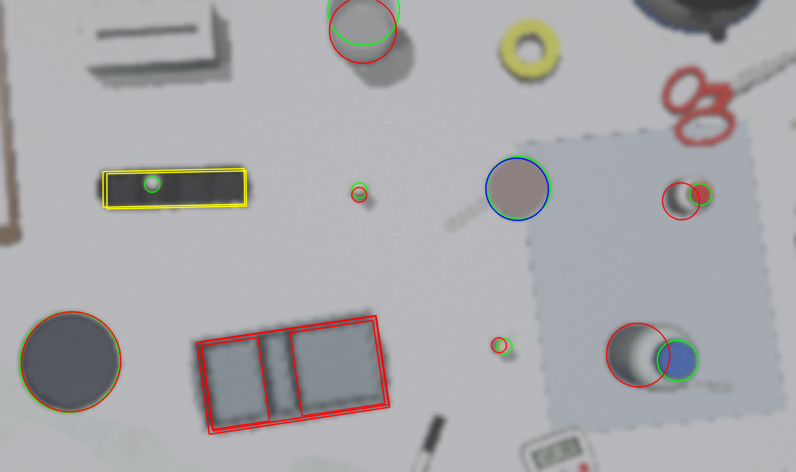

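View pics/sceneov.png

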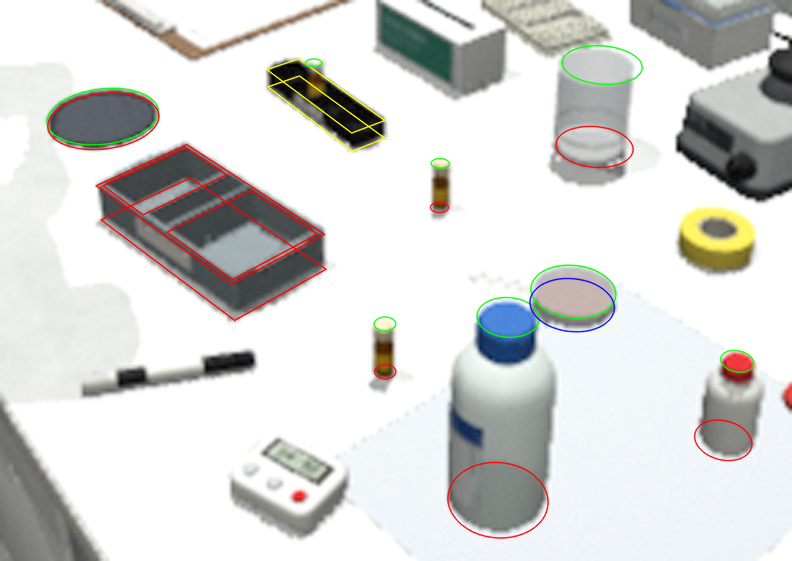

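The overlays fit to within about 2 mm. Next I'll check where the open fingertips sit relative to the TCP and set up a move calculator.

```bash
cat >> h.py <<'E'
from scipy.spatial.transform import Rotation as Ro
def go(*wps):
    """each wp: x,y,z,alpha(world angle of tool y) -> row from measured pose"""
    st=bot.get_state(); p=st["tool_pos"]; M=Ro.from_quat(st["eef_rot"]).as_matrix(); a=np.arctan2(M[1,1],M[0,1])
    print("t",round(st["clock"],2),p.round(1),"a",round(a,3),"tilt",M[2].round(4),"F",st["contact_force"].round(1),"w",round(st["grip_width"],1),"g",round(st["grip_force"],1))
    for w in wps:
        d=M.T@(np.array(w[:3])-p); da=(w[3]-a+np.pi)%(2*np.pi)-np.pi
        print(w,"->",d.round(1),"spin",round(-np.degrees(da)/10,2))
E
python3 - <<'E'
from h import *
s=Cam("scene"); st=bot.get_state(); p=st["tool_pos"]
print(s.proj([p,p+[0,0,13],p+[0,0,50]]))
u=s.proj(p)[0].astype(int)
M=Ro.from_quat(st["eef_rot"]).as_matrix(); y=M[:,1]
for d in(0,6.5,13): print(d,(s.proj([p+y*45+[0,0,d],p-y*45+[0,0,d]])-[5,30])*7)
s.crop(5,30,80,80,7,"grip.png",[(circ(*p,3),(0,0,255)),(np.array([p+y*50,p-y*50]),(0,0,255)),(np.array([p+y*50+[0,0,13],p-y*50+[0,0,13]]),(0,255,0))])
go((613,1.5,120,.035),(613,1.5,24,.035))
E
```

```text
[[51.16557542 97.07519936]
 [50.00142807 92.79247761]
 [46.61245212 80.32494844]]
0 [[344.26898379 435.05108989]
 [300.73709266 506.1443342 ]]
6.5 [[340.385141   420.44631038]
 [296.48053214 490.84245604]]
13 [[336.47929741 405.75879921]
 [292.1983519  475.44847776]]
t 0.45 [247.8 573.7 231.3] a 1.163 tilt [ 0.e+00 -1.e-04 -1.e+00] F [ 0.2 -0.4  0.7] w 85.3 g 0.0
(613, 1.5, 120, 0.035) -> [-562.1 -380.5  111.3] spin 6.46
(613, 1.5, 24, 0.035) -> [-562.1 -380.5  207.3] spin 6.46
```

View pics/grip.png

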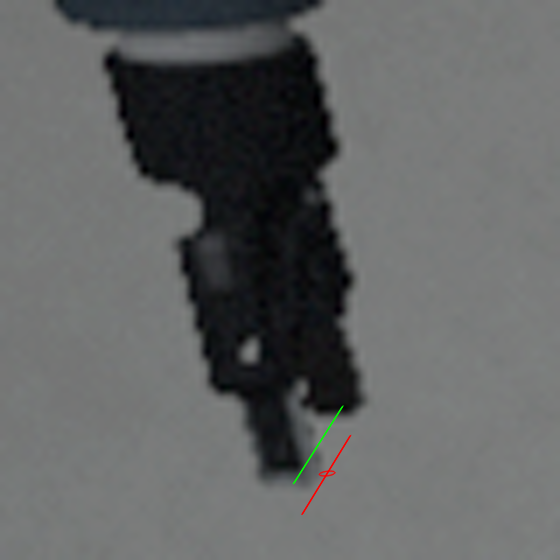

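The picture shows the open fingertips about 13 mm behind the TCP, on the green line near (293,480). So the TCP marks the shut position. Next I move to vial_a.

Call:
send_rows(
  targets=[-25,-17,0,0.3,-70,-47,0,0.8,-115,-78,0,1.4,-160,-108,0,2,-205,-139,0,2.6,-250,-169,10,3.2,-295,-200,20,3.7,-340,-230,30,4.2],
  fingers=0.45,
)

```text
clock: 1.45
tool_pos: [469.6, 226.2, 201.2]
eef_rot: [0.541, 0.841, 0.0, 0.0]
contact_force: [1.6, 0.3, 0.2]
grip_width: 38.1
grip_force: 0.0
```

```bash
python3 -c "
from h import *
go((613,1.5,120,.035),(613,1.5,24,.035))"
```

```text
t 1.45 [469.6 226.2 201.2] a 0.427 tilt [-1.e-04  6.e-04 -1.e+00] F [1.6 0.3 0.2] w 38.1 g 0.0
(613, 1.5, 120, 0.035) -> [-263.9   37.4   81.2] spin 2.25
(613, 1.5, 24, 0.035) -> [-263.9   37.3  177.2] spin 2.25
```

Call:
send_rows(
  targets=[-45,6,15,0.4,-95,13,30,0.8,-145,20,45,1.2,-195,28,60,1.7,-235,33,75,2,-258,36.5,81,2.2,-263.9,37.4,81,2.25,-263.9,37.4,95,2.25],
)

```text
clock: 2.45
tool_pos: [613.3, 4.0, 107.0]
eef_rot: [0.694, 0.72, 0.001, 0.001]
contact_force: [1.3, -0.1, 0.5]
grip_width: 38.4
grip_force: 0.0
```

```bash
python3 -c "
from h import *
go((613,1.5,24,.035))"
```

```text
t 2.45 [613.3   4.  107. ] a 0.038 tilt [-1.0e-04  2.2e-03 -1.0e+00] F [ 1.3 -0.1  0.5] w 38.4 g 0.0
(613, 1.5, 24, 0.035) -> [-2.5 -0.6 83. ] spin 0.02
```

Call:
send_rows(
  targets=[0,0,25,0,0,0,50,0,0,0,70,0,0,0,80,0,0,0,82,0,0,0,82,0],
)

```text
clock: 3.2
tool_pos: [613.0, 3.7, 24.8]
eef_rot: [0.694, 0.72, 0.0, 0.0]
contact_force: [-0.0, 0.2, -0.6]
grip_width: 38.7
grip_force: 0.0
```

```bash
python3 -c "
from h import *
go((613,1.5,24,.035))
t,s=Cam('top'),Cam('scene')
p=[(circ(613,1.5,44,7.5),(0,255,0)),(circ(613,1.5,0,7.5),(0,0,255))]
a=None
s.crop(220,170,80,60,6,'a1.png',p); t.crop(215,155,80,60,6,'a2.png',p)
cv2.imwrite('pics/a.png',np.vstack([cv2.imread('pics/a1.png'),cv2.imread('pics/a2.png')])[:, :])
i=cv2.imread('pics/a1.png');j=cv2.imread('pics/a2.png');cv2.imwrite('pics/a.png',cv2.resize(np.hstack([i,j]),(800,300)))"
```

```text
t 3.2 [613.    3.7  24.8] a 0.038 tilt [-1.e-04  7.e-04 -1.e+00] F [-0.   0.2 -0.6] w 38.7 g 0.0
(613, 1.5, 24, 0.035) -> [-2.2 -0.1  0.8] spin 0.02
```

View pics/a.png

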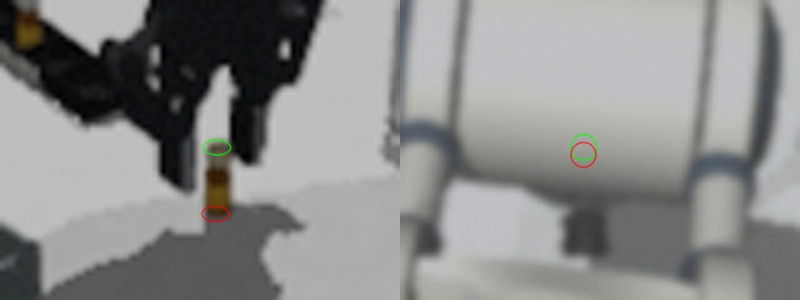

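The vial stands between the fingers, at about (217,180) in the left half. I'll correct by 2 mm and close.

Call:
send_rows(
  targets=[-2.2,0,0.8,0,-2.2,0,0.8,0,-2.2,0,0.8,0,-2.2,0,0.8,0,-2.2,0,0.8,0],
  fingers=0.0,
)

```text
clock: 3.92
tool_pos: [613.0, 1.1, 23.9]
eef_rot: [0.694, 0.72, 0.0, 0.0]
contact_force: [-0.9, -1.2, 4.1]
grip_width: 12.8
grip_force: 58.5
```

Call:
send_rows(
  targets=[0,0,-10,0,0,0,-30,0,0,0,-55,0,0,0,-75,0,0,0,-80,0],
)

```text
clock: 4.55
tool_pos: [613.6, 1.2, 105.2]
eef_rot: [0.694, 0.72, 0.001, 0.001]
contact_force: [0.6, 1.1, -0.7]
grip_width: 12.6
grip_force: 58.6
```

```bash
python3 -c "
from h import *
q=lambda c: np.array([615.5,188.3])+np.array([-np.sin(.035),np.cos(.035)])*c
print(q(-52.5),q(-17.5))
x,y=q(-17.5);go((x,y,100,.035),(x,y,28,.035))"
```

```text
[617.33712487 135.83215297] [616.11237496 170.81071766]
t 4.55 [613.6   1.2 105.2] a 0.037 tilt [-3.0e-04  2.4e-03 -1.0e+00] F [ 0.6  1.1 -0.7] w 12.6 g 58.6
(np.float64(616.1123749555759), np.float64(170.81071765583897), 100, 0.035) -> [169.4   8.8   5.1] spin 0.01
(np.float64(616.1123749555759), np.float64(170.81071765583897), 28, 0.035) -> [169.4   8.7  77.1] spin 0.01
```

Call:
send_rows(
  targets=[20,1,3,0,60,3,5,0,105,5.5,5,0,145,7.5,5,0,165,8.7,5,0,169.4,8.7,10,0,169.4,8.7,25,0,169.4,8.7,40,0],
)

```text
clock: 5.55
tool_pos: [615.0, 169.7, 62.0]
eef_rot: [0.694, 0.72, -0.0, -0.0]
contact_force: [-0.3, -0.2, -0.7]
grip_width: 12.3
grip_force: 58.6
```

```bash
python3 -c "
from h import *
go((616.1,170.8,28,.035))"
```

```text
t 5.55 [615.  169.7  62. ] a 0.036 tilt [-3.e-04 -8.e-04 -1.e+00] F [-0.3 -0.2 -0.7] w 12.3 g 58.6
(616.1, 170.8, 28, 0.035) -> [ 1.1  1.2 34. ] spin 0.01
```

Call:
send_rows(
  targets=[1,1,10,0,1,1,20,0,1,1,28,0,1,1,32,0,1,1,34,0,1,1,34,0],
)

```text
clock: 6.3
tool_pos: [616.3, 172.0, 29.6]
eef_rot: [0.694, 0.72, 0.0, 0.0]
contact_force: [-0.1, -0.2, 0.3]
grip_width: 12.4
grip_force: 58.6
```

```bash
python3 -c "
from h import *
go((616.1,170.8,28,.035))
s=Cam('scene');s.crop(190,140,80,60,6,'b.png',[(circ(616.1,170.8,47,7.5),(0,255,0)),(rect(615.5,188.3,.035,0,0,36,142,19),(0,255,255))])"
```

```text
t 6.3 [616.3 172.   29.6] a 0.037 tilt [ 0.e+00  2.e-04 -1.e+00] F [-0.1 -0.2  0.3] w 12.4 g 58.6
(616.1, 170.8, 28, 0.035) -> [-1.2 -0.2  1.6] spin 0.01
```

View pics/b.png

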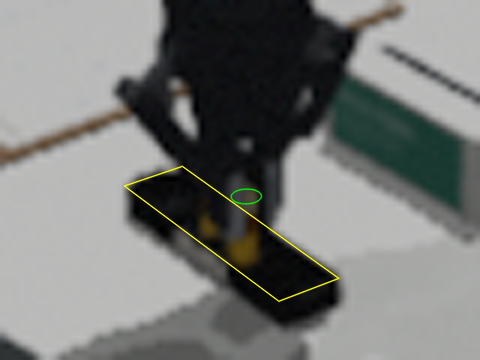

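The vial is between the fingers over its cell, at about (245,230). I'll lower it 1.8 mm and release.

Call:
send_rows(
  targets=[-1,0,1,0,-1,0,2,0,-1,0,2,0],
)

```text
clock: 6.72
tool_pos: [616.2, 170.9, 27.5]
eef_rot: [0.694, 0.72, -0.0, 0.0]
contact_force: [0.3, -0.1, 0.3]
grip_width: 12.1
grip_force: 58.6
```

Call:
send_rows(
  targets=[0,0,0,0,0,0,0,0,0,0,0,0,0,0,-10,0,0,0,-35,0,0,0,-65,0,0,0,-90,0,0,0,-95,0],
  fingers=0.45,
)

```text
clock: 7.72
tool_pos: [617.2, 171.1, 124.7]
eef_rot: [0.694, 0.72, 0.001, 0.001]
contact_force: [0.1, 0.0, -0.1]
grip_width: 38.5
grip_force: 0.0
```

```bash
python3 -c "
from h import *
go((462,-142,130,.035),(462,-142,24,.035))"
```

```text
t 7.72 [617.2 171.1 124.7] a 0.037 tilt [ 4.0e-04  3.3e-03 -1.0e+00] F [ 0.1  0.  -0.1] w 38.5 g 0.0
(462, -142, 130, 0.035) -> [-307.1 -166.8   -6. ] spin 0.01
(462, -142, 24, 0.035) -> [-307.1 -167.1  100. ] spin 0.01
```

Call:
send_rows(
  targets=[-25,-14,0,0,-75,-41,0,0,-128,-70,0,0,-180,-98,0,0,-230,-125,0,0,-275,-149,0,0,-300,-163,0,0,-306,-166.5,0,0],
)

```text
clock: 8.72
tool_pos: [460.3, -142.2, 122.2]
eef_rot: [0.695, 0.719, -0.0, -0.0]
contact_force: [-0.7, 0.4, -0.4]
grip_width: 38.4
grip_force: 0.0
```

Call:
send_rows(
  targets=[0,0,15,0,0,0,40,0,0,0,65,0,0,0,85,0,0,0,96,0,0,0,98,0,0,0,98,0],
)

```text
clock: 9.6
tool_pos: [461.5, -141.0, 24.8]
eef_rot: [0.694, 0.72, 0.0, 0.0]
contact_force: [-0.4, -0.2, -0.6]
grip_width: 38.5
grip_force: 0.0
```

```bash
python3 -c "
from h import *
go((462,-142,24,.035))
t=Cam('top');s=Cam('scene');s.crop(180,120,120,90,6,'c.png',[(circ(616.1,170.8,47,7.5),(0,255,0)),(circ(462,-142,44,7.5),(0,255,0)),(rect(615.5,188.3,.035,0,0,36,142,19),(0,255,255))])
t.crop(150,160,70,45,10,'c2.png')
i=cv2.imread('pics/c.png');s.crop(200,205,90,67,6,'c3.png',[(circ(462,-142,44,7.5),(0,255,0))]);j=cv2.imread('pics/c3.png');k=cv2.imread('pics/c2.png')
o=np.zeros((1010,1300,3),np.uint8);o[:540,:720]=i;o[:402,720:1260]=j;o[540:990,:700]=k
cv2.imwrite('pics/c.png',cv2.resize(o,(772,600)))"
```

```text
t 9.6 [ 461.5 -141.    24.8] a 0.037 tilt [-2.e-04  4.e-04 -1.e+00] F [-0.4 -0.2 -0.6] w 38.5 g 0.0
(462, -142, 24, 0.035) -> [-1.1  0.4  0.8] spin 0.01
```

View pics/c.png

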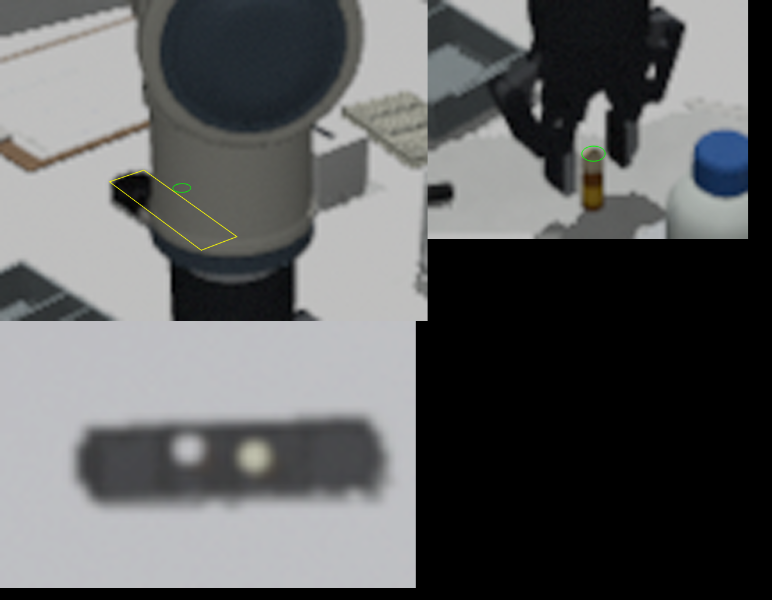

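vial_a stands in its cell, with its cap at (255,456) beside the stored vial at (188,450). vial_b is between the fingers, so I'll grasp it.

Call:
send_rows(
  targets=[-1,0.4,0.8,0,-1,0.4,0.8,0,-1,0.4,0.8,0,-1,0.4,0.8,0,-1,0.4,0.8,0],
  fingers=0.0,
)

```text
clock: 10.32
tool_pos: [462.1, -142.3, 24.1]
eef_rot: [0.694, 0.72, 0.0, 0.0]
contact_force: [0.5, 0.2, 5.8]
grip_width: 12.7
grip_force: 58.5
```

Call:
send_rows(
  targets=[0,0,-10,0,0,0,-30,0,0,0,-55,0,0,0,-75,0,0,0,-80,0],
)

```text
clock: 10.95
tool_pos: [462.2, -142.3, 105.1]
eef_rot: [0.694, 0.72, 0.0, 0.001]
contact_force: [-0.1, 1.1, -0.1]
grip_width: 12.1
grip_force: 58.5
```

```bash
python3 -c "
from h import *
go((617.3,135.8,104,.035))"
```

```text
t 10.95 [ 462.2 -142.3  105.1] a 0.037 tilt [-0.001  0.002 -1.   ] F [-0.1  1.1 -0.1] w 12.1 g 58.5
(617.3, 135.8, 104, 0.035) -> [272.1 165.3   1.2] spin 0.01
```

Call:
send_rows(
  targets=[15,9,0,0,55,33,0,0,100,61,0,0,145,88,0,0,190,115,0,0,230,140,0,0,260,158,0,0,272,165,0,0],
)

```text
clock: 11.95
tool_pos: [616.5, 138.4, 102.5]
eef_rot: [0.693, 0.721, -0.0, -0.0]
contact_force: [-0.9, -0.5, 0.2]
grip_width: 12.5
grip_force: 58.6
```

Call:
send_rows(
  targets=[0,0,10,0,0,0,30,0,0,0,48,0,0,0,50,0,0,0,50,0],
)

```text
clock: 12.58
tool_pos: [616.4, 135.5, 53.7]
eef_rot: [0.694, 0.72, -0.0, -0.0]
contact_force: [0.2, 0.9, -0.0]
grip_width: 12.6
grip_force: 58.6
```

```bash
python3 -c "
from h import *
go((617.3,135.8,27.4,.035))"
```

```text
t 12.57 [616.4 135.5  53.7] a 0.037 tilt [-0.e+00 -2.e-04 -1.e+00] F [ 0.2  0.9 -0. ] w 12.6 g 58.6
(617.3, 135.8, 27.4, 0.035) -> [ 0.2  0.9 26.3] spin 0.01
```

Call:
send_rows(
  targets=[0,1,8,0,0,1,16,0,0,1,22,0,0,1,25,0,0,1,26,0,0,1,26.3,0,0,1,26.3,0],
)

```text
clock: 13.45
tool_pos: [617.5, 136.0, 27.5]
eef_rot: [0.694, 0.72, 0.0, 0.0]
contact_force: [0.1, -0.2, -0.4]
grip_width: 12.4
grip_force: 58.6
```

Call:
send_rows(
  targets=[0,0,0,0,0,0,0,0,0,0,0,0,0,0,-10,0,0,0,-35,0,0,0,-65,0,0,0,-90,0,0,0,-95,0],
  fingers=0.45,
)

```text
clock: 14.45
tool_pos: [618.4, 136.1, 124.6]
eef_rot: [0.694, 0.72, 0.001, 0.001]
contact_force: [-0.3, 0.3, 0.4]
grip_width: 38.7
grip_force: 0.0
```

```bash
python3 -c "
from h import *
go((621,-160,120,.035))"
```

```text
t 14.45 [618.4 136.1 124.6] a 0.037 tilt [ 3.0e-04  3.3e-03 -1.0e+00] F [-0.3  0.3  0.4] w 38.7 g 0.0
(621, -160, 120, 0.035) -> [-296.    -8.4    4.5] spin 0.01
```

Call:
send_rows(
  targets=[-25,-0.6,0,0,-75,-2,0,0,-125,-3,0,0,-175,-4.4,0,0,-225,-5.7,0,0,-268,-6.8,0,0,-292,-7.5,0,0,-296,-7.5,0,0],
  fingers=1.0,
)

```text
clock: 15.45
tool_pos: [620.7, -161.1, 122.0]
eef_rot: [0.694, 0.72, -0.0, -0.0]
contact_force: [-0.6, 0.5, -0.3]
grip_width: 85.3
grip_force: 0.0
```

Call:
send_rows(
  targets=[0,0,15,0,0,0,45,0,0,0,75,0,0,0,98,0,0,0,105,0,0,0,105,0],
)

```text
clock: 16.2
tool_pos: [620.8, -159.2, 17.0]
eef_rot: [0.693, 0.72, -0.0, -0.0]
contact_force: [-0.4, 1.2, 0.6]
grip_width: 85.3
grip_force: 0.0
```

```bash
python3 -c "
from h import *
go((621,-160,0,.035))
t=Cam('top');s=Cam('scene')
t.crop(150,160,70,45,6,'c2.png');s.crop(260,180,90,70,6,'d.png',[(circ(621,-160,13,32),(0,255,0))])
i=cv2.imread('pics/d.png');k=cv2.imread('pics/c2.png');o=np.zeros((700,540,3),np.uint8);o[:420]=i;o[420:690,:420]=k;cv2.imwrite('pics/d.png',cv2.resize(o,(460,596)))"
```

```text
t 16.2 [ 620.8 -159.2   17. ] a 0.038 tilt [ 4.e-04 -8.e-04 -1.e+00] F [-0.4  1.2  0.6] w 85.3 g 0.0
(621, -160, 0, 0.035) -> [-0.8  0.2 17. ] spin 0.02
```

View pics/d.png

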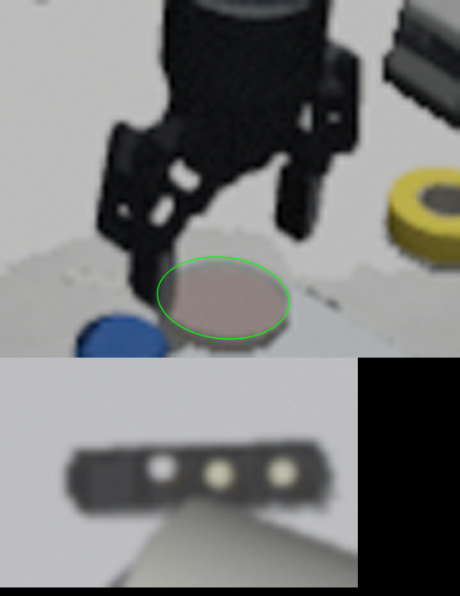

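Both vials stand in their cells, with caps at (218,474) and (283,472). The dish lies between the open fingers. I'll descend and close.

Call:
send_rows(
  targets=[-0.8,0,8,0,-0.8,0,15,0,-0.8,0,18,0,-0.8,0,18,0],
)

```text
clock: 16.8
tool_pos: [620.8, -160.9, -0.9]
eef_rot: [0.694, 0.72, -0.0, -0.0]
contact_force: [-0.5, 0.3, -0.6]
grip_width: 85.6
grip_force: 0.0
```

Call:
send_rows(
  targets=[0,0,0,0,0,0,0,0,0,0,0,0,0,0,0,0],
  fingers=0.0,
)

```text
clock: 17.3
tool_pos: [621.1, -161.0, 0.1]
eef_rot: [0.694, 0.72, 0.0, 0.0]
contact_force: [-2.3, -0.2, 9.9]
grip_width: 60.6
grip_force: 62.7
```

Call:
send_rows(
  targets=[0,0,-4,0,0,0,-12,0,0,0,-25,0,0,0,-45,0,0,0,-65,0,0,0,-80,0,0,0,-85,0],
)

```text
clock: 18.18
tool_pos: [621.5, -161.1, 85.9]
eef_rot: [0.694, 0.72, 0.0, 0.001]
contact_force: [0.0, 0.4, -0.3]
grip_width: 60.4
grip_force: 64.7
```

```bash
python3 -c "
from h import *
go((440,289.5,85,.16))"
```

```text
t 18.18 [ 621.5 -161.1   85.9] a 0.037 tilt [-7.0e-04  1.7e-03 -1.0e+00] F [ 0.   0.4 -0.3] w 60.4 g 64.7
(440, 289.5, 85, 0.16) -> [ 4.571e+02 -1.646e+02  3.000e-01] spin -0.7
```

Call:
send_rows(
  targets=[12,-4,0,0,40,-14,0,0,80,-29,0,0,122,-44,0,-0.2,165,-59,0,-0.3,208,-75,0,-0.4,251,-90,0,-0.5,294,-106,0,-0.6],
)

```text
clock: 19.18
tool_pos: [502.4, 130.6, 83.8]
eef_rot: [0.655, 0.756, -0.0, -0.0]
contact_force: [0.8, -0.2, -0.8]
grip_width: 60.9
grip_force: 64.7
```

```bash
python3 -c "
from h import *
go((440,289.5,85,.16))"
```

```text
t 19.18 [502.4 130.6  83.8] a 0.143 tilt [ 1.0e-04 -1.4e-03 -1.0e+00] F [ 0.8 -0.2 -0.8] w 60.9 g 64.7
(440, 289.5, 85, 0.16) -> [166.2 -39.2  -1.2] spin -0.1
```

Call:
send_rows(
  targets=[38,-9,0,0,78,-18,0,-0.1,115,-27,0,-0.1,145,-34,0,-0.1,162,-38,0,-0.1,166,-39,0,-0.1,166,-39,15,-0.1,166,-39,30,-0.1],
)

```text
clock: 20.18
tool_pos: [442.2, 286.9, 53.1]
eef_rot: [0.649, 0.761, -0.0, -0.0]
contact_force: [0.1, 0.2, -0.1]
grip_width: 60.8
grip_force: 64.8
```

Call:
send_rows(
  targets=[0,0,18,0,0,0,33,0,0,0,41,0,0,0,44,0,0,0,44,0],
)

```text
clock: 20.8
tool_pos: [442.1, 287.8, 10.4]
eef_rot: [0.649, 0.761, 0.0, 0.0]
contact_force: [-1.1, 0.0, 0.1]
grip_width: 60.4
grip_force: 64.8
```

```bash
python3 -c "
from h import *
go((440,289.5,2,.16))
s=Cam('scene')
s.crop(120,140,90,70,6,'e.png',[(circ(440,289.5,5,50),(0,0,255))])"
```

```text
t 20.8 [442.1 287.8  10.4] a 0.159 tilt [ 0.e+00  2.e-04 -1.e+00] F [-1.1  0.   0.1] w 60.4 g 64.8
(440, 289.5, 2, 0.16) -> [ 2.1 -1.8  8.4] spin -0.0
```

View pics/e.png

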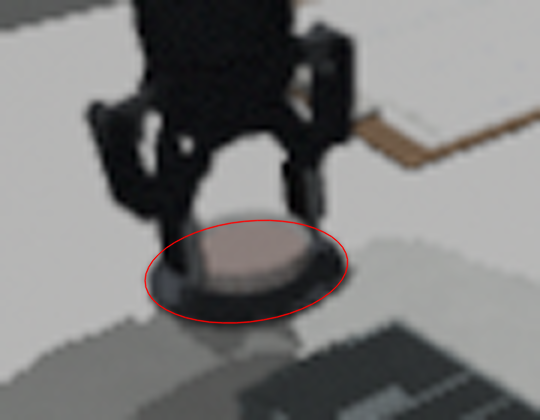

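The dish is level over the tray, centred at about (255,250). I'll lower it gently.

Call:
send_rows(
  targets=[2,-1.8,3,0,2,-1.8,5,0,2,-1.8,6.5,0,2,-1.8,7.5,0,2,-1.8,7.5,0],
)

```text
clock: 21.48
tool_pos: [439.9, 289.4, 2.8]
eef_rot: [0.649, 0.761, -0.0, -0.0]
contact_force: [-0.1, 0.4, 0.8]
grip_width: 60.7
grip_force: 64.8
```

Call:
send_rows(
  targets=[0,0,0.5,0,0,0,0.8,0,0,0,0.8,0],
)

```text
clock: 21.85
tool_pos: [440.0, 289.4, 2.2]
eef_rot: [0.649, 0.761, 0.0, 0.0]
contact_force: [0.1, -0.3, 4.4]
grip_width: 60.7
grip_force: 65.4
```

Call:
send_rows(
  targets=[0,0,0,0,0,0,0,0,0,0,0,0,0,0,-10,0,0,0,-35,0,0,0,-65,0,0,0,-100,0,0,0,-125,0],
  fingers=1.0,
)

```text
clock: 22.85
tool_pos: [440.1, 289.5, 129.2]
eef_rot: [0.649, 0.761, 0.001, 0.0]
contact_force: [-0.3, -0.5, -0.6]
grip_width: 85.4
grip_force: 0.0
```

```bash
python3 -c "
from h import *
go((611,-328.5,130,.16))"
```

```text
t 22.85 [440.1 289.5 129.2] a 0.159 tilt [ 5.0e-04  1.4e-03 -1.0e+00] F [-0.3 -0.5 -0.6] w 85.4 g 0.0
(611, -328.5, 130, 0.16) -> [-637.3   70.6   -1. ] spin -0.0
```

Call:
send_rows(
  targets=[-25,3,0,0,-75,8,0,0,-125,14,0,0,-175,19,0,0,-225,25,0,0,-275,30,0,0,-325,36,0,0,-375,42,0,0],
  fingers=0.8,
)

```text
clock: 23.85
tool_pos: [541.2, -75.9, 127.8]
eef_rot: [0.649, 0.761, 0.0, 0.0]
contact_force: [-0.1, -0.4, -0.5]
grip_width: 68.7
grip_force: 0.0
```

Call:
send_rows(
  targets=[-50,5.5,0,0,-100,11,0,0,-150,17,0,0,-200,22,0,0,-240,26.5,0,0,-258,28.5,0,0,-262.3,28.6,0,0,-262.3,28.6,15,0],
)

```text
clock: 24.85
tool_pos: [611.2, -327.9, 112.6]
eef_rot: [0.648, 0.761, 0.0, 0.001]
contact_force: [0.1, -0.6, 0.5]
grip_width: 68.1
grip_force: 0.0
```

```bash
python3 -c "
from h import *
go((611,-328.5,28,.16))
t=Cam('top');s=Cam('scene')
hsv=cv2.cvtColor(t.im,cv2.COLOR_BGR2HSV)
t.crop(120,200,110,80,5,'f2.png',[(circ(440,289.5,5,50),(0,0,255))]);s.crop(310,210,80,80,5,'f.png',[(circ(611,-328.5,70,10.5),(0,255,0))])
i=cv2.imread('pics/f.png');k=cv2.imread('pics/f2.png');cv2.imwrite('pics/f.png',cv2.resize(np.hstack([i,k]),(800,337)))"
```

```text
t 24.85 [ 611.2 -327.9  112.6] a 0.16 tilt [-9.0e-04  1.3e-03 -1.0e+00] F [ 0.1 -0.6  0.5] w 68.1 g 0.0
(611, -328.5, 28, 0.16) -> [-0.5 -0.4 84.6] spin -0.0
```

View pics/f.png

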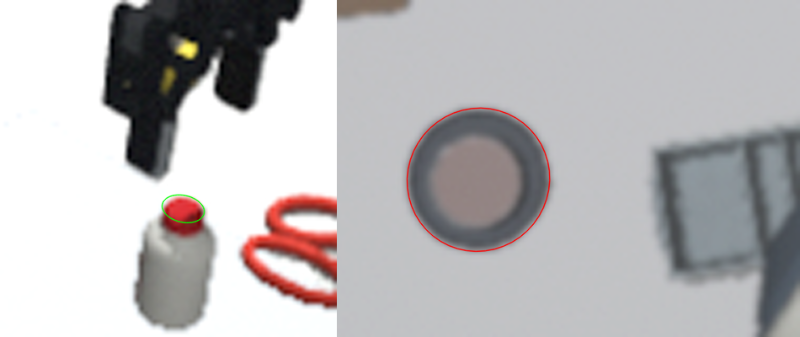

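The dish lies flat in the tray, at about (476,182). The gripper is over the small bottle, so I'll descend and grip it.

Call:
send_rows(
  targets=[-0.5,0,20,0,-0.5,0,45,0,-0.5,0,68,0,-0.5,0,81,0,-0.5,0,84,0,-0.5,0,84,0],
)

```text
clock: 25.7
tool_pos: [611.1, -329.2, 28.4]
eef_rot: [0.649, 0.761, 0.0, 0.0]
contact_force: [-0.1, 0.5, 0.5]
grip_width: 68.2
grip_force: 0.0
```

Call:
send_rows(
  targets=[0,0,0,0,0,0,0,0,0,0,0,0,0,0,0,0,0,0,0,0],
  fingers=0.0,
)

```text
clock: 26.32
tool_pos: [611.4, -329.4, 29.2]
eef_rot: [0.649, 0.761, 0.0, 0.001]
contact_force: [-0.5, 1.3, 8.9]
grip_width: 36.0
grip_force: 59.8
```

Call:
send_rows(
  targets=[0,0,-6,0,0,0,-20,0,0,0,-45,0,0,0,-72,0,0,0,-92,0,0,0,-100,0,0,0,-100,0],
)

```text
clock: 27.2
tool_pos: [611.0, -329.2, 128.6]
eef_rot: [0.649, 0.761, 0.0, 0.0]
contact_force: [-0.4, -0.0, -1.3]
grip_width: 35.7
grip_force: 60.1
```

```bash
python3 -c "
from h import *
go((422.4,121.3,128,.16))"
```

```text
t 27.2 [ 611.  -329.2  128.6] a 0.159 tilt [-6.e-04  6.e-04 -1.e+00] F [-0.4 -0.  -1.3] w 35.7 g 60.1
(422.4, 121.3, 128, 0.16) -> [ 4.747e+02 -1.147e+02  3.000e-01] spin -0.0
```

Call:
send_rows(
  targets=[12,-3,0,0,40,-10,0,0,80,-19,0,0,125,-30,0,0,170,-41,0,0,215,-52,0,0,260,-63,0,0,305,-74,0,0],
)

```text
clock: 28.2
tool_pos: [487.6, -37.9, 127.5]
eef_rot: [0.649, 0.761, -0.0, -0.001]
contact_force: [-0.5, 0.2, -1.3]
grip_width: 35.6
grip_force: 60.1
```

Call:
send_rows(
  targets=[45,-11,0,0,88,-21,0,0,125,-30,0,0,152,-37,0,0,166,-40,0,0,169.7,-40.7,0,0,169.7,-40.7,15,0,169.7,-40.7,35,0],
)

```text
clock: 29.2
tool_pos: [423.1, 120.8, 92.9]
eef_rot: [0.649, 0.761, 0.0, 0.001]
contact_force: [0.8, -0.2, -1.8]
grip_width: 35.6
grip_force: 60.2
```

Call:
send_rows(
  targets=[0,0,10,0,0,0,14,0,0,0,14,0,0,0,14,0],
)

```text
clock: 29.7
tool_pos: [422.6, 121.4, 79.5]
eef_rot: [0.649, 0.761, 0.0, 0.0]
contact_force: [-0.3, -0.3, -2.0]
grip_width: 35.8
grip_force: 60.1
```

```bash
python3 -c "
from h import *
go((422.4,121.3,33,.16))"
```

```text
t 29.7 [422.6 121.4  79.5] a 0.159 tilt [-0.e+00  8.e-04 -1.e+00] F [-0.3 -0.3 -2. ] w 35.8 g 60.1
(422.4, 121.3, 33, 0.16) -> [-0.1 -0.2 46.5] spin -0.0
```

Call:
send_rows(
  targets=[0,0,12,0,0,0,24,0,0,0,35,0,0,0,42,0,0,0,44,0,0,0,45.5,0,0,0,45.5,0],
)

```text
clock: 30.58
tool_pos: [422.4, 121.4, 33.7]
eef_rot: [0.649, 0.761, 0.0, 0.0]
contact_force: [-0.3, 0.5, -0.9]
grip_width: 35.4
grip_force: 60.2
```

Call:
send_rows(
  targets=[0,0,0.5,0,0,0,1,0,0,0,1,0,0,0,1,0],
)

```text
clock: 31.08
tool_pos: [422.4, 121.4, 33.2]
eef_rot: [0.649, 0.761, 0.0, 0.0]
contact_force: [-2.6, -0.5, 15.8]
grip_width: 36.1
grip_force: 61.9
```

```bash
python3 -c "
from h import *
s=Cam('scene')
s.crop(140,160,100,75,6,'g.png',[(circ(422.4,121.4,4,19),(0,0,255))])"
```

```text
(no output)
```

View pics/g.png

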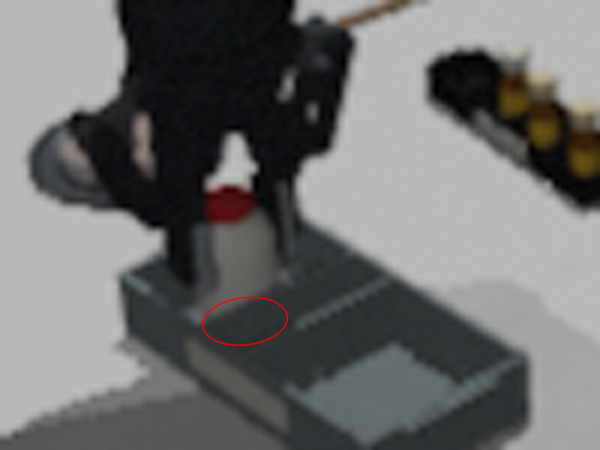

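The bottle is seated in the small bay; the force of about 16 N comes from contact with the floor. All three vials are visible standing at the upper right. I'll release.

Call:
send_rows(
  targets=[0,0,-0.5,0,0,0,-0.5,0,0,0,-0.5,0,0,0,-10,0,0,0,-35,0,0,0,-75,0,0,0,-115,0,0,0,-150,0],
  fingers=0.6,
)

```text
clock: 32.12
tool_pos: [422.1, 121.4, 184.7]
eef_rot: [0.649, 0.761, 0.0, 0.0]
contact_force: [1.1, 0.2, 0.1]
grip_width: 51.6
grip_force: 0.0
```

```bash
python3 -c "
from h import *
go((454.3,-282.5,220,.16))"
```

```text
t 32.12 [422.1 121.4 184.7] a 0.16 tilt [-0.e+00  8.e-04 -1.e+00] F [1.1 0.2 0.1] w 51.6 g 0.0
(454.3, -282.5, 220, 0.16) -> [-403.9  -32.3  -35.4] spin -0.0
```

Call:
send_rows(
  targets=[-25,-2,-20,0,-75,-6,-36,0,-130,-10.4,-36,0,-185,-15,-36,0,-240,-19,-36,0,-295,-24,-36,0,-345,-28,-36,0,-385,-31,-36,0],
  fingers=0.85,
)

```text
clock: 33.12
tool_pos: [452.5, -265.6, 219.2]
eef_rot: [0.649, 0.761, -0.0, 0.0]
contact_force: [0.5, 0.7, -0.5]
grip_width: 72.4
grip_force: 0.0
```

Call:
send_rows(
  targets=[-13,-1,0,0,-19,-1.3,0,0,-19,-1.3,10,0,-19,-1.3,30,0,-19,-1.3,40,0,-19,-1.3,40,0],
)

```text
clock: 33.88
tool_pos: [454.2, -281.7, 178.0]
eef_rot: [0.648, 0.761, -0.0, -0.001]
contact_force: [-0.0, 0.2, 0.7]
grip_width: 72.5
grip_force: 0.0
```

```bash
python3 -c "
from h import *
go((454.3,-282.5,127,.16))
t=Cam('top');s=Cam('scene')
s.crop(250,180,110,130,4,'i.png',[(circ(454.3,-282.5,150,18),(0,255,0))]);t.crop(150,160,140,130,4,'i2.png')
cv2.imwrite('pics/i.png',cv2.resize(np.hstack([cv2.imread('pics/i.png'),cv2.imread('pics/i2.png')]),(800,416)))"
```

```text
t 33.88 [ 454.2 -281.7  178. ] a 0.16 tilt [ 0.0013 -0.0011 -1.    ] F [-0.   0.2  0.7] w 72.5 g 0.0
(454.3, -282.5, 127, 0.16) -> [-0.9  0.  51. ] spin 0.0
```

View pics/i.png

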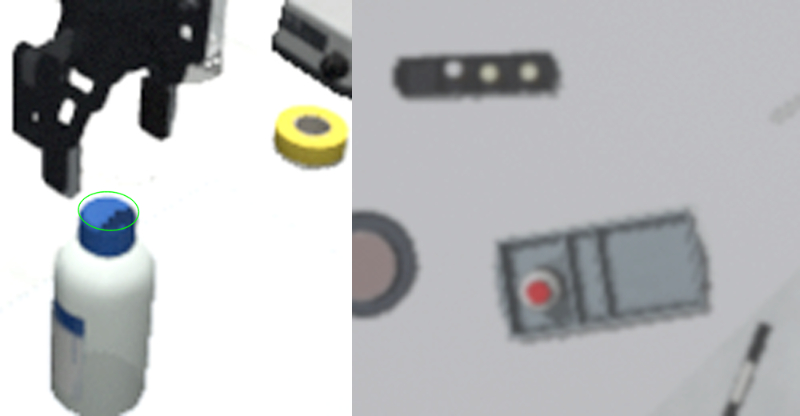

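The small bottle stands in its bay, with its cap at (540,292). All three vials and the dish are in place. Now I'll grip the large bottle's cap.

Call:
send_rows(
  targets=[-0.5,0,15,0,-0.5,0,32,0,-0.5,0,45,0,-0.5,0,50,0,-0.5,0,51,0,-0.5,0,51,0],
)

```text
clock: 34.72
tool_pos: [454.8, -283.3, 127.9]
eef_rot: [0.649, 0.761, 0.0, 0.0]
contact_force: [-0.5, -0.5, 0.8]
grip_width: 72.5
grip_force: 0.0
```

Call:
send_rows(
  targets=[0,0,0,0,0,0,0,0,0,0,0,0,0,0,0,0,0,0,0,0],
  fingers=0.0,
)

```text
clock: 35.35
tool_pos: [454.9, -283.3, 128.2]
eef_rot: [0.649, 0.761, 0.0, 0.001]
contact_force: [-1.5, 1.2, 6.1]
grip_width: 33.8
grip_force: 59.4
```

Call:
send_rows(
  targets=[0,0,-4,0,0,0,-14,0,0,0,-32,0,0,0,-55,0,0,0,-75,0,0,0,-85,0,0,0,-85,0],
)

```text
clock: 36.22
tool_pos: [454.7, -283.2, 213.1]
eef_rot: [0.649, 0.761, 0.0, 0.001]
contact_force: [-0.5, 1.0, -5.7]
grip_width: 34.0
grip_force: 60.3
```

```bash
python3 -c "
from h import *
go((438.5,21.5,212,.16))"
```

```text
t 36.23 [ 454.7 -283.2  213.1] a 0.159 tilt [-8.e-04  7.e-04 -1.e+00] F [-0.5  1.  -5.7] w 34.0 g 60.3
(438.5, 21.5, 212, 0.16) -> [303.4  32.3   0.9] spin -0.0
```

Call:
send_rows(
  targets=[6,0.6,0,0,22,2.3,0,0,46,5,0,0,76,8,0,0,108,11.5,0,0,140,15,0,0,172,18,0,0,204,22,0,0],
)

```text
clock: 37.22
tool_pos: [443.0, -75.7, 212.5]
eef_rot: [0.648, 0.761, -0.0, -0.0]
contact_force: [0.4, -1.0, -3.9]
grip_width: 34.3
grip_force: 60.3
```

Call:
send_rows(
  targets=[32,3.4,0,0,60,6.4,0,0,82,8.7,0,0,95,10,0,0,99.5,10.5,0,0,99.5,10.5,0,0,99.5,10.5,12,0,99.5,10.5,28,0],
)

```text
clock: 38.22
tool_pos: [438.6, 21.1, 183.8]
eef_rot: [0.649, 0.761, 0.0, 0.0]
contact_force: [-0.9, -0.7, -4.3]
grip_width: 33.7
grip_force: 60.4
```

Call:
send_rows(
  targets=[0,0,8,0,0,0,10,0,0,0,10,0],
)

```text
clock: 38.6
tool_pos: [438.6, 21.6, 174.6]
eef_rot: [0.649, 0.761, -0.0, 0.0]
contact_force: [-0.1, -0.4, -4.9]
grip_width: 33.9
grip_force: 60.3
```

```bash
python3 -c "
from h import *
go((438.5,21.5,132.5,.16))
s=Cam('scene')
s.crop(150,120,130,110,5,'j.png',[(circ(438.5,21.5,47,32),(0,0,255)),(rect(431.5,65,.16,0,-44,82,82,34),(0,255,0))])"
```

```text
t 38.6 [438.6  21.6 174.6] a 0.159 tilt [-0. -0. -1.] F [-0.1 -0.4 -4.9] w 33.9 g 60.3
(438.5, 21.5, 132.5, 0.16) -> [-0.  -0.1 42.1] spin -0.0
```

View pics/j.png

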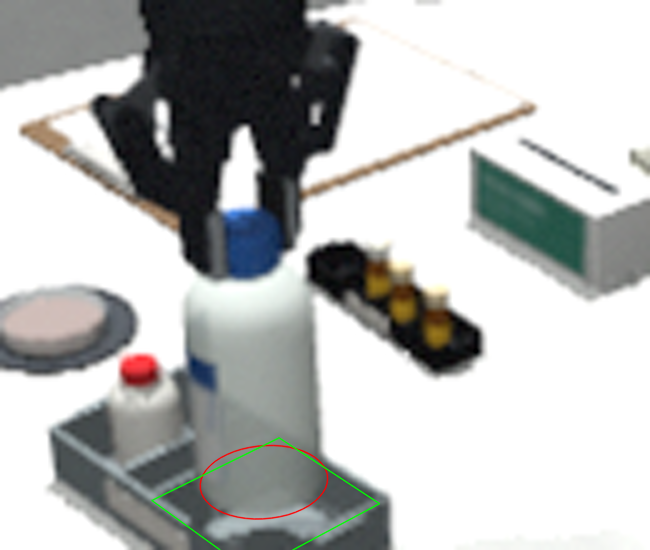

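The bottle hangs upright above the large bay and lines up within about 2 mm. I'll lower it.

Call:
send_rows(
  targets=[0,0,8,0,0,0,17,0,0,0,26,0,0,0,34,0,0,0,39,0,0,0,41,0,0,0,41,0],
)

```text
clock: 39.52
tool_pos: [438.5, 21.7, 133.6]
eef_rot: [0.649, 0.761, -0.0, -0.0]
contact_force: [-0.3, 0.2, -4.7]
grip_width: 33.8
grip_force: 60.4
```

Call:
send_rows(
  targets=[0,0,0.5,0,0,0,1,0,0,0,1,0,0,0,1,0],
)

```text
clock: 40.02
tool_pos: [438.5, 21.7, 132.6]
eef_rot: [0.649, 0.761, 0.0, 0.0]
contact_force: [-0.1, -0.2, -4.6]
grip_width: 34.1
grip_force: 60.4
```

Call:
send_rows(
  targets=[0,0,0.5,0,0,0,1,0,0,0,1,0,0,0,1,0],
)

```text
clock: 40.52
tool_pos: [438.9, 21.7, 132.1]
eef_rot: [0.649, 0.761, 0.0, 0.0]
contact_force: [-1.6, 1.1, 11.5]
grip_width: 34.0
grip_force: 62.2
```

The floor has taken the load. Release and retreat.

Call:
send_rows(
  targets=[0,0,-0.5,0,0,0,-0.5,0,0,0,-0.5,0,0,0,-0.5,0,0,0,-15,0,0,0,-45,0,0,0,-85,0,0,0,-110,0],
  fingers=0.8,
)

```text
clock: 41.52
tool_pos: [438.8, 21.7, 243.2]
eef_rot: [0.649, 0.761, 0.0, 0.001]
contact_force: [1.0, 0.5, 0.3]
grip_width: 68.5
grip_force: 0.0
```

Call:
send_rows(
  targets=[-40,0,0,0,-85,0,0,0,-130,0,0,0,-175,0,0,0,-210,0,0,0,-220,0,0,0,-220,0,0,0,-220,0,0,0],
)

```text
clock: 42.52
tool_pos: [473.2, -194.5, 241.5]
eef_rot: [0.648, 0.761, 0.0, -0.0]
contact_force: [0.5, 0.7, 0.6]
grip_width: 68.5
grip_force: 0.0
```

```bash
python3 -c "
from h import *
t=Cam('top');s=Cam('scene')
s.crop(130,130,150,120,4,'k.png',[(circ(438.5,21.5,154,18),(0,255,0))]);t.crop(120,120,140,160,3,'k2.png',[(rect(431.5,65,.16,0,-44,82,82,34),(0,255,0)),(circ(438.5,21.5,154,18),(0,0,255))])
cv2.imwrite('pics/k.png',cv2.resize(np.hstack([cv2.imread('pics/k.png'),cv2.imread('pics/k2.png')]),(800,376)))"
```

```text
(no output)
```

View pics/k.png

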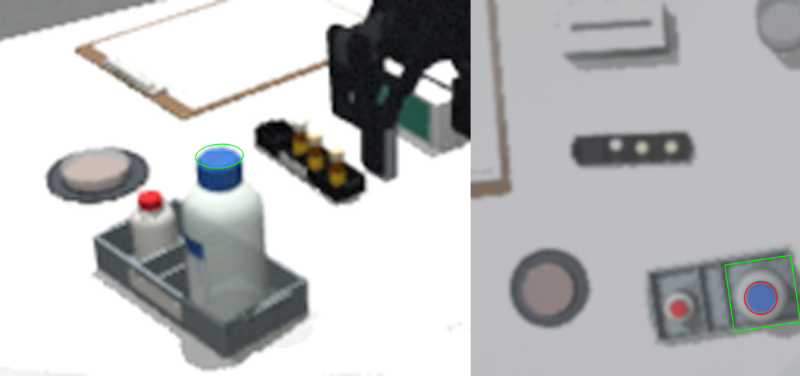

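Both bottles stand in their bays, with caps at (760,297) and (679,309). The vials are upright in their cells, the dish is flat in the tray, and the beaker is standing. The arm is clear, so I'm handing in.

```bash
python3 -c "
from plant import close_job
print(close_job())"
```

```text
the job is handed in; nothing more can be done
None
```

I handed the job in at about 43 s. In the last pictures both bottles, both vials and the dish were in their places and the stored vial and beaker still stood; no verdict came back.

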